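# Remove the transport-lock plug from a printer

## Robot

A 6-joint arm with a two-finger parallel gripper is mounted at the origin on the work surface. World frame = base frame: x ahead of the robot, y to its left, z up, the work surface at z = 0. Lengths are in m, angles in rad, forces in N, time in s.
With the tool pointing down it reaches from about 0.3 to 0.875 m from the base axis. Payload 6.4 kg.
Tool frame: the origin (TCP) lies at the very end of the fingers, on their centre line; the grasp point (between the pads) lies 19 mm behind it; x points along the fingers, y is the direction in which the jaws open and shut, and the axes are right-handed (so a half turn about x gives the same grasp; the last joint's range is limited). The gripper opens to 85 mm and grips with 20 to 120 N. Pads are 22 mm wide; open, the fingers measure 114 mm over their backs; the gripper's body (76 mm by 85 mm) begins 54 mm behind the grasp point. The pads swing forward as they close: fully open they stand 13 mm farther back than shut.
Start: joints at [1.017, 0.181, 1.607, -0, 1.354, -0.206], TCP at [0.196, 0.541, 0.231] pointing down, gripper open.
Joint ranges: [-2.99, 2.99], [-0.89, 2.07], [0.3, 2.58], [-1.14, 4.28], [0, 2.63], [-3.12, 3.12]. Speed limits (rad/s): [2.57, 2.57, 3.01, 3.14, 3.14, 3.14].

## Interface

Orientations are given as a unit quaternion [w, x, y, z].
In Python, from bench import status, optics, hand_in gives the robot as it stands. The module is installed in compiled form; this text tells all that it offers.
- The arm moves only by the shell command python3 -m jog 'ROWS'. ROWS is JSON, one flat list of numbers, 5 for each row, row after row: the shift along the tool's x, y, z in mm, then the turn about the tool's x in degrees, then the opening in per cent of the stroke, from 0 (shut) to 100 (fully open). In form: [tx, ty, tz, yaw, gripper, tx, ty, tz, yaw, gripper, ...]. A call has exactly 5 rows; each row is the pose to reach, as a shift and turn from the pose commanded when the call began, along the tool's axes at that moment; what a row does not reach only later rows make up. A row lasts 1/10 s, in which the tool goes at most 50 mm and 8.59 degrees, less where a joint would pass 70% of its speed; a pose out of reach is approached as far as the arm can. A call with a gripper value outside its range is refused whole. The fingers move at their own pace and stop on an object; the grip force is fixed at half the most. Time passes only in rows, so rows that repeat a pose let the fingers close, or fill a call up. It gives the time, the measured TCP pose, the force and the opening at its end, in the units of the state.
- status.get_obs(): the state, without advancing time (a new reading comes with each control period).
- optics.camera(name): name is "scene" or "top" or "wrist"; returns the picture (480x640x3 uint8, red, green, blue); there is no depth.
- optics.get_calibration(name): a dict with "vertical_fov" (degrees; the focal length in pixels is half the picture's height over the tangent of half this angle, whatever the lens; pixels are square), "cx", "cy" (the principal point, pixels), "extrinsics" (4x4, takes a point from camera to world coordinates). Camera axes: x right, y up, looking along -z (the intrinsics and any distortion apply to the point x, -y, -z); pixel columns grow to the right and rows downward; lengths in m; the calibration is good to about 2 mm. The wrist camera is an equidistant fisheye: a pixel r from the principal point sees the ray r / f radians off the axis. A picture is of the moment at which its call begins: read the wrist's pose just before it. get_calibration takes no time and is no camera call; for the wrist camera it gives the pose at the moment of the call.
- hand_in(): hands the job in, once; it reports no verdict.
The state is a dict: "time_s": time; "q": joint angles; "dq": joint speeds; "joint_efforts": joint torques, N m; "eef_pos": TCP position; "eef_rot": TCP orientation; "wrist_force": force on the tool from outside, world axes, zero at the start; "torque": the same for the moment, N m; "opening": opening from 0.0 (shut) to 1.0 (fully open).
Only numpy, scipy, OpenCV 4.12 (cv2) and the standard library are available. Lean on these libraries where they do the work, as an engineer would, in place of code of your own. Each camera call takes 0.05 s, during which the arm holds its last target. There are 200 camera calls.

## Task

Unscrew the orange transport-lock plug from the side of the printer (anticlockwise as you face it, a little under one turn, until the thread lets go; a fingertip pushing its arms round will do it), draw it straight out, and lay it gently, without dropping it, in the blue tray. Leave the trays, the screwdriver and everything else where they are.

Things in the scene. Friction and masses are not known exactly. Their poses are not given: they have to be found in the camera images.
- printer: Cream-white compact printer, fixed: 220 mm along its x, 340 mm along y, 150 mm high; origin at the centre of its underside. Its -x side (at x = -110 mm) carries the threaded port and, on the port's +y side, a brown circuit board. Place and yaw vary.
- port (a point): Centre of the mouth of the threaded port: a round dark boss, 60 mm across, standing 12 mm out of the printer's side, 95 mm above the bench. Axes are the printer's: -x points straight out (level), z up. Right-hand thread: to unscrew, the plug's top moves towards +y. 16 mm per turn; it lets go after about 300 degrees, 13 mm out. Before that it cannot be pulled; after, it slides out.
- plug_arms (a point): Centre of the orange plug's cross handle, on the axis; 35 mm outside the mouth when home. Axes are the plug's, parallel to the port's when home; -x outwards. Four arms in the y-z plane, at 15, 105, 195, 285 degrees from +z towards +y, each reaching 40 mm from the axis, 10 mm wide, 10 mm thick along x. Hub 29 mm across. Turning takes about 4 to 10 N near the ends; the plug stays where left.
- plug_knob (a point): Centre of the orange plug's round end knob, 26 mm across, 30 mm long, to grip from above; 26 mm outwards (-x of the plug) from the arms' centre, 61 mm outside the mouth when home. Plug about 110 g. Turning 40 degrees past release is harmless; much more may push it out to fall. Inwards of the arms: neck 18 mm across, flange 42 mm across (56 to 61 mm from this point), grey shank.
- plug_tip (a point): Inner end of the plug's shank, on its axis, 107 mm inwards (+x of the plug) from the knob's centre; 46 mm deep in the port when screwed home.
- blue_tray: Open blue tray, loose, empty, 0.45 kg. Outside 150 mm (its x) by 190 mm (its y), 40 mm high, wall and floor 4 mm thick. Origin at the centre of its underside. It changes places with the red tray.
- red_tray: Open red tray of the same size holding old parts, loose, 0.55 kg; not to be used. Origin at the centre of its underside.
- screwdriver: Red-handled screwdriver, 200 mm long, 26 mm high, lying on the bench between the printer and the trays; origin under its middle, tip to its +x.
- mouse: Black computer mouse, 100 x 58 x 24 mm, lying beyond the plug and the printer's end; origin at the centre of its underside.
There are look-alikes about, which are no part of the job. Leave any white look-alike of the blue_tray alone.

How it is judged:
By the outcome, as a careful person would: the job done as asked, in the order asked, and still so for the second after the job is handed in, with the robot touching nothing.
It also fails if it takes over 69 s, if anything falls off the work surface, if the arm or the gripper's body presses on something with over 40 N, if the wrist force passes 120 N, or if a joint passes its speed limit or range.

## Working session

There is one attempt and no reset: what is moved stays moved. The work goes in short steps, Python scripts to look and compute and a shell command to move; the robot and the scene stay as the last step left them, time stands still between calls to the robot, and variables do not carry over. Pictures are saved under pics/ and viewed, on a budget of 10 in all, crops included, one or two more only if the job needs it, and the job is handed in when it is done.

```bash
mkdir -p pics; cat > h.py <<'E'
import numpy as np, cv2, json
from bench import status, optics, hand_in
def snap(n,f):
    c=optics.get_calibration(n); im=np.array(optics.camera(n)); cv2.imwrite('pics/'+f+'.png',im[:,:,::-1]); 
    json.dump({k:np.array(v).tolist() for k,v in c.items()},open('pics/'+f+'.json','w')); return im,c
def load(f):
    return cv2.imread('pics/'+f+'.png')[:,:,::-1], {k:np.array(v) for k,v in json.load(open('pics/'+f+'.json')).items()}
E
python3 - <<'E'
from h import *
ims=[]
for n in ("scene","top"):
    im,c=snap(n,n+'0'); print(n,c)
s=status.get_obs(); print({k:np.round(v,3).tolist() for k,v in s.items()})
E
```

```text
scene {'vertical_fov': 44.58227913880679, 'cx': 327.2357726932677, 'cy': 243.91971306204744, 'extrinsics': array([[ 0.84608809, -0.36524193,  0.38824384,  1.02147995],
       [ 0.53302192,  0.58621021, -0.61011903, -0.75000075],
       [-0.00475145,  0.72315692,  0.69066743,  1.00724142],
       [ 0.        ,  0.        ,  0.        ,  1.        ]])}
top {'vertical_fov': 43.77807779730906, 'cx': 317.3814446298185, 'cy': 236.24367201577408, 'extrinsics': array([[-9.82382107e-04,  9.93841668e-01, -1.10805113e-01,
         3.20054949e-01],
       [-9.99982127e-01, -3.22845020e-04,  5.97001076e-03,
         6.38647040e-02],
       [ 5.89747258e-03,  1.10808997e-01,  9.93824223e-01,
         1.35629635e+00],
       [ 0.00000000e+00,  0.00000000e+00,  0.00000000e+00,
         1.00000000e+00]])}
{'time_s': 0.1, 'q': [1.017, 0.181, 1.608, -0.0, 1.354, -0.206], 'dq': [-0.0, -0.001, -0.002, 0.001, 0.001, 0.0], 'joint_efforts': [-0.0, -44.587, -35.224, -0.0, 0.004, 0.0], 'eef_pos': [0.196, 0.54, 0.23], 'eef_rot': [0.696, 0.122, 0.697, -0.123], 'wrist_force': [-0.495, -0.697, -0.135], 'torque': [-0.004, -0.076, 0.02], 'opening': 0.999}
```

View pics/scene0.png

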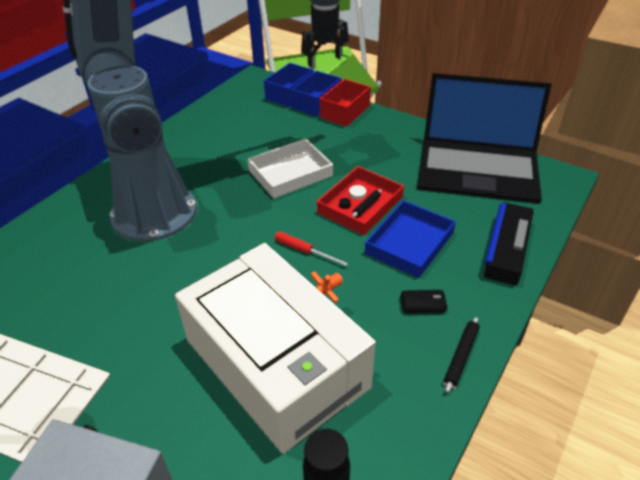

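View pics/top0.png

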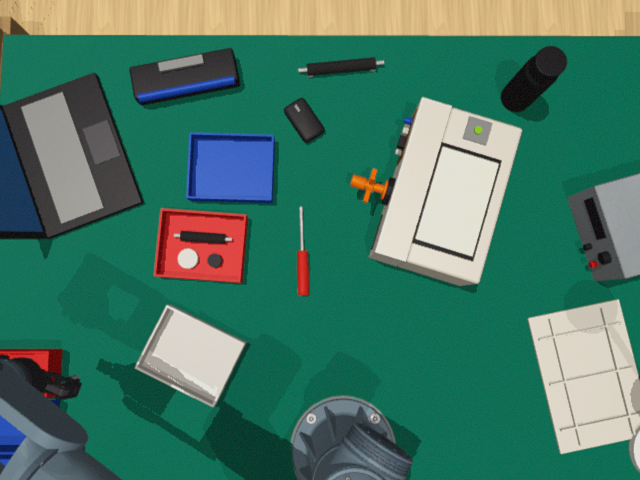

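Candidates seen. Orange: only the plug, top (370,185) and scene (327,286). Tray: blue one at top (231,167) / scene (410,238). Not to be used: the red tray (201,246), the white look-alike (190,355), the blue/red bins (scene 290,85) and the blue-edged case (top 185,75).

```bash
cat >> h.py <<'E'
def foc(c): return 240/np.tan(np.radians(float(c['vertical_fov']))/2)
def ray(c,u,v,fish=False):
    E=np.array(c['extrinsics']);x=u-float(c['cx']);y=v-float(c['cy']);f=foc(c)
    if fish:
        r=np.hypot(x,y);t=r/f;s=np.sin(t)/max(r,1e-9);d=np.array([x*s,-y*s,-np.cos(t)])
    else: d=np.array([x/f,-y/f,-1.])
    d=E[:3,:3]@d; return E[:3,3],d/np.linalg.norm(d)
def onz(c,u,v,z,fish=False):
    o,d=ray(c,u,v,fish); return o+d*(z-o[2])/d[2]
def tri(r1,r2):
    (a,d),(b,e)=r1,r2; s=np.linalg.lstsq(np.c_[d,-e],b-a,rcond=None)[0]
    p,q=a+s[0]*d,b+s[1]*e; return (p+q)/2,np.linalg.norm(p-q)
def hsv(im): return cv2.cvtColor(np.ascontiguousarray(im),cv2.COLOR_RGB2HSV)
def mask(im,lo,hi): return cv2.inRange(hsv(im),lo,hi)
def big(m,n=1):
    c,_=cv2.findContours(m,cv2.RETR_EXTERNAL,cv2.CHAIN_APPROX_NONE); return sorted(c,key=cv2.contourArea)[::-1][:n]
ORANGE=((6,150,90),(20,255,255)); BLUE=((105,120,60),(125,255,255))
E
python3 - <<'E'
from h import *
T,ct=load('top0');S,cs=load('scene0')
for n,im,roi in (('top',T,(90,340,330,530)),('scene',S,(230,300,300,370))):
    m=mask(im,*ORANGE); z=np.zeros_like(m); z[roi[0]:roi[1],roi[2]:roi[3]]=m[roi[0]:roi[1],roi[2]:roi[3]]
    c=big(z)[0][:,0]; print(n,'orange n',(z>0).sum(),'mean',c.mean(0),'L',c[c[:,0].argmin()],'R',c[c[:,0].argmax()],'T',c[c[:,1].argmin()],'B',c[c[:,1].argmax()])
# printer top in top view
m=mask(T,(0,0,150),(35,70,255)); z=np.zeros_like(m); z[90:300,360:530]=m[90:300,360:530]
z=cv2.morphologyEx(z,cv2.MORPH_OPEN,np.ones((5,5)))
h=cv2.convexHull(big(z)[0]); r=cv2.minAreaRect(h); print(r)
q=cv2.approxPolyDP(h,6,True)[:,0]; print(q)
for p in q: print(p,onz(ct,*p,0.15).round(4))
# tray
for n,im,c,roi in (('top',T,ct,(120,210,175,285)),('scene',S,cs,(195,280,355,465))):
    m=mask(im,*BLUE); z=np.zeros_like(m); z[roi[0]:roi[1],roi[2]:roi[3]]=m[roi[0]:roi[1],roi[2]:roi[3]]
    q=cv2.approxPolyDP(cv2.convexHull(big(z)[0]),5,True)[:,0]
    print(n,[(p.tolist(),onz(c,*p,0.04).round(3).tolist()) for p in q])
a=T[140:230,330:420];b=S[230:320,280:370]
v=np.hstack([cv2.resize(np.ascontiguousarray(x),(400,400),interpolation=cv2.INTER_CUBIC) for x in (a,b)]); cv2.imwrite('pics/crop1.png',v[:,:,::-1])
E
```

```text
top orange n 553 mean [370.63636364 185.47552448] L [351 181] R [388 183] T [373 169] B [365 202]
scene orange n 428 mean [327.36666667 283.75555556] L [312 273] R [341 282] T [313 272] B [332 299]
((449.3712463378906, 190.33590698242188), (108.96476745605469, 162.2766876220703), 16.886791229248047)
[[421  99]
 [520 129]
 [478 282]
 [375 252]]
[421  99] [ 0.7428 -0.16    0.15  ]
[520 129] [ 0.6786 -0.3646  0.15  ]
[478 282] [ 0.3615 -0.2674  0.15  ]
[375 252] [ 0.4224 -0.0602  0.15  ]
top [([190, 133], [0.701, 0.343, 0.04]), ([273, 135], [0.697, 0.156, 0.04]), ([272, 201], [0.546, 0.157, 0.04]), ([187, 198], [0.553, 0.347, 0.04])]
scene [([402, 200], [0.554, 0.347, 0.04]), ([455, 221], [0.704, 0.343, 0.04]), ([419, 276], [0.71, 0.125, 0.04]), ([365, 253], [0.57, 0.125, 0.04]), ([366, 240], [0.55, 0.165, 0.04])]
```

View pics/crop1.png

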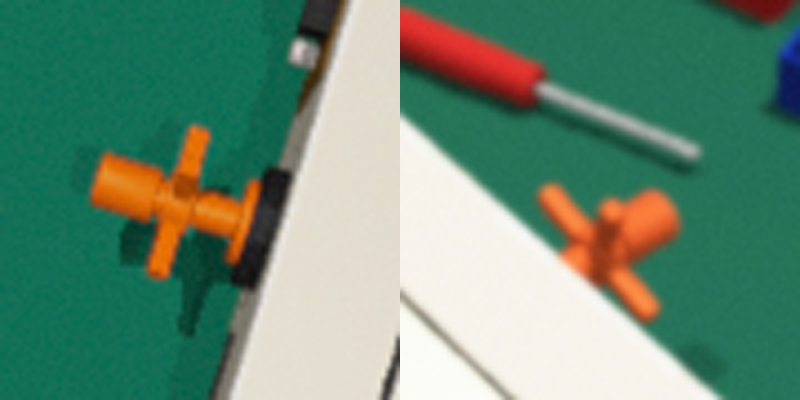

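Crop confirms the choice: the orange plug with four arms, its knob outward (crop 128,186 in the top view; 655,225 in the scene) and the dark boss behind. Next I triangulate the knob and arms.

```bash
python3 - <<'E'
from h import *
T,ct=load('top0');S,cs=load('scene0')
k,e=tri(ray(ct,358.8,181.9),ray(cs,337.4,280.6)); print('knob',k,e)
a,e=tri(ray(ct,371,185.2),ray(cs,326,287.4)); print('arms',a,e)
print(np.degrees(np.arctan2(*(k-a)[[1,0]])))
C=np.array([[.7428,-.16],[.6786,-.3646],[.3615,-.2674],[.4224,-.0602]]); c=C.mean(0)
t=np.radians(-17.1); Y=np.array([np.cos(t),np.sin(t)]); O=np.array([-Y[1],Y[0]])  # O outward=-x
print('ctr',c,'Y',Y,'O',O,'arms: out,y',(a[:2]-c)@O,(a[:2]-c)@Y,'knob',(k[:2]-c)@O,(k[:2]-c)@Y)
c=optics.get_calibration('wrist');s=status.get_obs()
from scipy.spatial.transform import Rotation as R
Rt=R.from_quat(np.roll(s['eef_rot'],-1)).as_matrix(); print(Rt.round(3),c['vertical_fov'],c['cx'],c['cy'])
E=np.array(c['extrinsics']); print((Rt.T@(E[:3,3]-s['eef_pos'])).round(3),(Rt.T@E[:3,:3]).round(3))
E
```

```text
knob [ 0.58241225 -0.02992129  0.09317858] 0.00987240882880519
arms [ 0.57358138 -0.05735508  0.09283027] 0.005722844079300376
72.15676725991533
ctr [ 0.551325 -0.21305 ] Y [ 0.95579301 -0.29404033] O [0.29404033 0.95579301] arms: out,y 0.15535639339085053 -0.02450809243924758 knob 0.18417404526892933 -0.024134252970218796
[[-0.001  0.341  0.94 ]
 [-0.001  0.94  -0.341]
 [-1.    -0.002 -0.   ]] 65.70646984690485 326.4351096258014 239.36103472712693
[-0.143  0.002 -0.064] [[-0.001  0.26  -0.966]
 [ 1.    -0.001 -0.001]
 [-0.001 -0.966 -0.26 ]]
```

```bash
python3 -m jog '[0,-29,34,0,0, 0,-58,69,0,0, 0,-87,103,0,0, 0,-116,137,0,0, 0,-145,171,0,0]'; python3 -m jog '[0,-29,34,0,0, 0,-58,69,0,0, 0,-87,103,0,0, 0,-116,137,0,0, 0,-145,171,0,0]'; python3 -m jog '[0,-29,34,0,0, 5,-58,69,0,0, 10,-87,103,-2,0, 15,-116,137,-2.8,0, 15,-145,171,-2.8,0]'
```

```text
time_s: 0.6
eef_pos: [0.3075, 0.3443, 0.231]
eef_rot: [0.696, 0.122, 0.697, -0.122]
wrist_force: [0.9, 1.0, 0.4]
opening: 0.145
time_s: 1.1
eef_pos: [0.419, 0.1496, 0.2312]
eef_rot: [0.696, 0.122, 0.696, -0.122]
wrist_force: [1.0, 0.1, 0.3]
opening: 0.001
time_s: 1.6
eef_pos: [0.5299, -0.0449, 0.2151]
eef_rot: [0.699, 0.105, 0.7, -0.105]
wrist_force: [0.7, -0.1, 1.3]
opening: 0.0
```

```bash
python3 - <<'E'
from h import *
im,c=snap('wrist','w1')
m=mask(im,*ORANGE); cc=big(m)[0]; print(cv2.boundingRect(cc),cv2.contourArea(cc))
E
```

```text
(279, 240, 104, 75) 2518.5
```

View pics/w1.png

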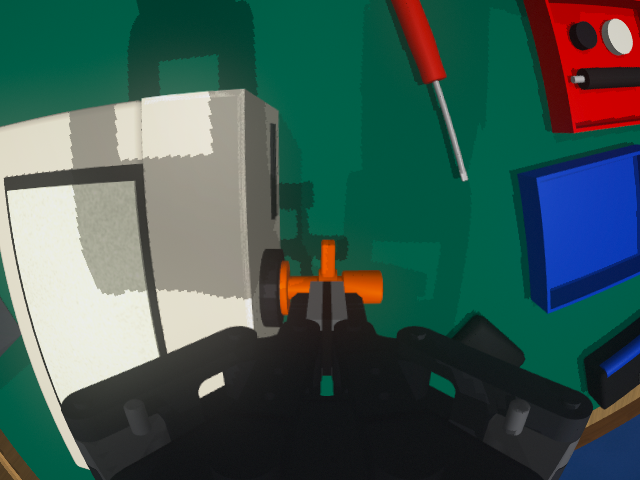

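Wrist view: fingertip at column 327, in line with the arms (column 328). Knob rows 271–303, its outer end at column 383; boss at about (271,290).

```bash
cat >> h.py <<'E'
t=np.radians(-17.1); Y=np.array([np.cos(t),np.sin(t)]); O=np.array([-Y[1],Y[0]])
E
python3 - <<'E'
from h import *
im,c=load('w1'); 
for n,u,v,z in (('knob side -y',363,271,.095),('knob end',383,287,.095),('knob +y side',372,303,.095),('boss top?',272,250,.095),('flange -y',284,262,.095)):
    print(n,onz(c,u,v,z,True))
p=onz(c,383,287,.095,True)[:2]; k=p-.015*O; a=p-.041*O
print('knob',k,'arms',a)
T,ct=load('top0')
print('top knob', onz(ct,358.8,181.9,.095),'arms -y tip dir')
s=status.get_obs(); d=np.array(s['eef_pos'])[:2]-a; print('tcp rel arms out,y',d@O,d@Y)
# orange knob rows per column -> axis direction in world
m=mask(im,*ORANGE)
P=[]
for u in range(350,381,3):
    r=np.where(m[:,u]>0)[0]; lo=onz(c,u,r.min(),.095,True)[:2]; hi=onz(c,u,r.max(),.095,True)[:2]; P.append((lo+hi)/2)
P=np.array(P); v=P[-1]-P[0]; print('axis deg',np.degrees(np.arctan2(v[1],v[0])),P[0],P[-1],[ (x-a)@Y for x in P[::3]])
E
```

```text
knob side -y [ 0.56818892 -0.02595447  0.095     ]
knob end [ 0.58554802 -0.01458883  0.095     ]
knob +y side [ 0.59607368 -0.02617501  0.095     ]
boss top? [ 0.5323659  -0.08625568  0.095     ]
flange -y [ 0.54388744 -0.08067361  0.095     ]
knob [ 0.58113741 -0.02892572] arms [ 0.57349237 -0.05377634]
top knob [ 0.57806649 -0.032766    0.095     ] arms -y tip dir
tcp rel arms out,y -0.008978799632773137 -0.039527632523699945
axis deg 61.118631114035665 [ 0.57353064 -0.03771318] [ 0.58503789 -0.0168518 ] [np.float64(-0.00468663632549672), np.float64(-0.0037828386375570473), np.float64(-0.000304525232247386), np.float64(-0.00022614152019489024)]
```

```bash
cat >> h.py <<'E'
A=np.array([.5735,-.0550])
def rel():
    s=status.get_obs(); d=np.array(s['eef_pos'])[:2]-A
    from scipy.spatial.transform import Rotation as R
    Z=R.from_quat(np.roll(s['eef_rot'],-1)).as_matrix()[:,2]
    print('t',round(s['time_s'],2),'out %.1f y %.1f z %.1f'%(d@O*1e3,d@Y*1e3,s['eef_pos'][2]*1e3),'toolz deg %.2f'%np.degrees(np.arctan2(Z[1],Z[0])),'F out,y,z',np.round([np.array(s['wrist_force'])[:2]@O,np.array(s['wrist_force'])[:2]@Y,s['wrist_force'][2]],1),'open',s['opening'])
E
python3 -c "from h import *; rel()"
python3 -m jog '[30,6,4,0,0, 60,11,8,0,0, 90,11,8,0,0, 90,11,8,0,0, 90,11,8,0,0]' ; python3 -c "from h import *; rel()"
```

```text
t 1.65 out -7.8 y -39.9 z 215.7 toolz deg -17.33 F out,y,z [-5.5  2.   0.5] open -7.353186130846663e-05
time_s: 2.15
eef_pos: [0.5404, -0.0348, 0.1262]
eef_rot: [0.699, 0.105, 0.7, -0.105]
wrist_force: [0.1, 0.1, -0.1]
opening: 0.005
t 2.15 out 9.6 y -37.6 z 126.2 toolz deg -17.12 F out,y,z [ 0.1  0.  -0.1] open 0.00484294614472438
```

```bash
python3 -m jog '[-1,-7,12,0,0, -1,-7,24,0,0, -1,-7,30,0,0, 0,-7,34,0,0, 1,-7,38,0,0]' ; python3 -c "from h import *; rel()"
python3 -m jog '[1,0,4,0,0, 3,0,8,0,0, 6,0,12,0,0, 9,0,16,0,0, 12,0,19,0,0]' ; python3 -c "from h import *; rel()"
python3 -m jog '[4,0,3,0,0, 4,0,3,0,0, 4,0,3,0,0, 4,0,3,0,0, 4,0,3,0,0]' ; python3 -c "
from h import *; rel(); snap('scene','s1'); T,_=snap('top','t1'); S,_=load('s1')
v=np.hstack([cv2.resize(np.ascontiguousarray(x),(400,400),interpolation=cv2.INTER_CUBIC) for x in (T[140:230,330:420],S[230:320,280:370])]); cv2.imwrite('pics/crop2.png',v[:,:,::-1])"
```

```text
time_s: 2.65
eef_pos: [0.5758, -0.0533, 0.1259]
eef_rot: [0.7, 0.105, 0.699, -0.105]
wrist_force: [-0.2, 0.0, 0.9]
opening: 0.0
t 2.65 out 2.3 y 1.6 z 125.9 toolz deg -17.13 F out,y,z [-0.1 -0.2  0.9] open 0.0001229442759213177
time_s: 3.15
eef_pos: [0.5935, -0.0586, 0.1129]
eef_rot: [0.699, 0.105, 0.699, -0.105]
wrist_force: [-0.1, 0.9, 0.4]
opening: 0.003
t 3.15 out 2.5 y 20.2 z 112.9 toolz deg -17.13 F out,y,z [ 0.8 -0.4  0.4] open 0.0029911127515567125
time_s: 3.65
eef_pos: [0.5962, -0.0594, 0.1095]
eef_rot: [0.699, 0.105, 0.699, -0.105]
wrist_force: [-0.4, -0.1, 0.2]
opening: 0.002
t 3.65 out 2.4 y 23.0 z 109.5 toolz deg -17.13 F out,y,z [-0.2 -0.3  0.2] open 0.0022566823912248896
```

View pics/crop2.png

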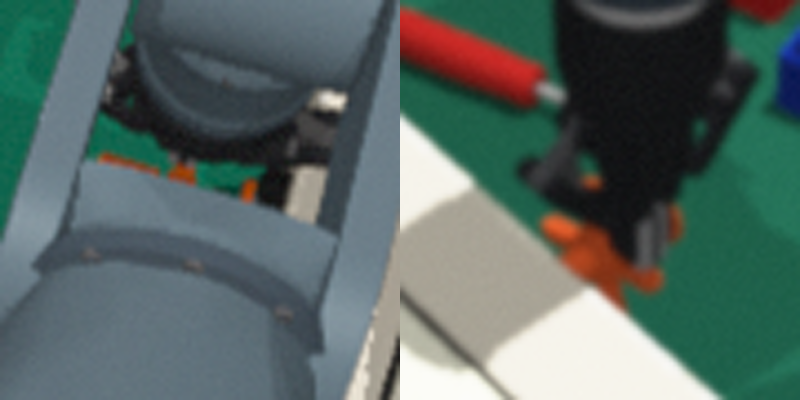

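```bash
python3 -m jog '[-35,0,0,0,0, -40,0,-20,0,0, -40,3,-50,0,0, -40,3,-75,0,0, -40,3,-75,0,0]'; python3 -m jog '[0,0,0,0,0, 0,0,0,0,0, 0,0,0,0,0, 0,0,0,0,0, 0,0,0,0,0]' ; python3 -c "
from h import *; rel(); im,c=snap('wrist','w2')
v=cv2.resize(np.ascontiguousarray(im[180:380,220:440]),(660,600),interpolation=cv2.INTER_CUBIC); cv2.imwrite('pics/crop3.png',v[:,:,::-1])"
```

```text
time_s: 4.25
eef_pos: [0.5227, -0.0332, 0.149]
eef_rot: [0.698, 0.105, 0.7, -0.105]
wrist_force: [0.3, 1.0, -0.0]
opening: -0.0
time_s: 4.75
eef_pos: [0.5256, -0.0346, 0.1491]
eef_rot: [0.699, 0.105, 0.699, -0.105]
wrist_force: [0.2, -0.2, -0.4]
opening: -0.001
t 4.75 out 5.4 y -51.7 z 149.1 toolz deg -17.14 F out,y,z [-0.1  0.2 -0.4] open -0.0008360395513756886
```

View pics/crop3.png

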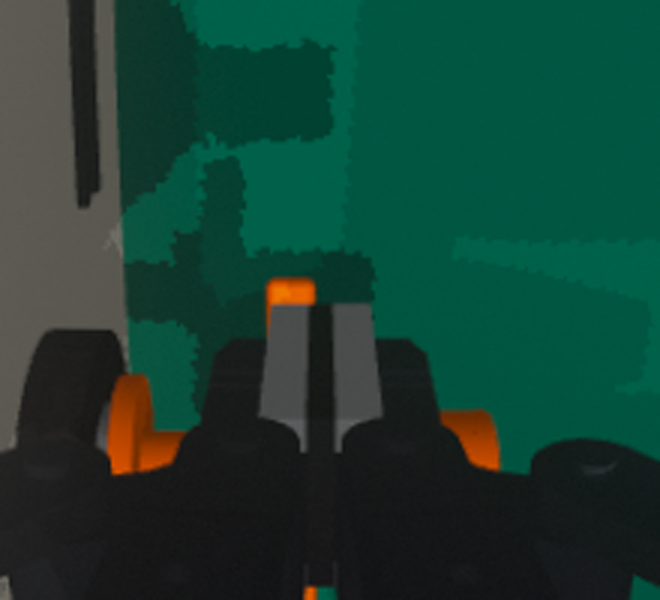

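```bash
cat >> h.py <<'E'
def line(c,u,v,fish=True):
    "ray in the arms plane: print (q,z) and radius along it"
    o,d=ray(c,u,v,fish); q0=(o[:2]-A)@Y; p0=(o[:2]-A)@O
    for z in np.arange(.06,.15,.01):
        s=(z-o[2])/d[2]; q=q0+s*(d[:2]@Y); p=p0+s*(d[:2]@O); zz=z-.095
        print('z %.0f out %.1f q %.1f r %.1f ang %.0f'%(z*1e3,p*1e3,q*1e3,np.hypot(q,zz)*1e3,np.degrees(np.arctan2(q,zz))))
E
python3 - <<'E'
from h import *
im,c=load('w2'); line(c,220+291/3,180+280/3)
E
```

```text
z 60 out 0.8 q -30.1 r 46.2 ang -139
z 70 out 1.0 q -33.8 r 42.0 ang -126
z 80 out 1.3 q -37.5 r 40.4 ang -112
z 90 out 1.6 q -41.2 r 41.5 ang -97
z 100 out 1.8 q -44.9 r 45.2 ang -84
z 110 out 2.1 q -48.6 r 50.9 ang -73
z 120 out 2.4 q -52.3 r 58.0 ang -64
z 130 out 2.6 q -56.0 r 66.0 ang -58
z 140 out 2.9 q -59.7 r 74.8 ang -53
```

```bash
python3 -m jog '[20,0,10,0,0, 24,0,16,0,0, 24,0,28,0,0, 22,0,36,0,0, 22,0,44,0,0]' 
python3 -m jog '[1,0,4,0,0, 2,0,8,0,0, 3.5,0,12.5,0,0, 5,0,16.5,0,0, 8,0,20.5,0,0]'; python3 -c "from h import *; rel()"
python3 -m jog '[3,0,3,0,0, 6.5,0,6.5,0,0, 10,0,10,0,0, 12,0,11.5,0,0, 12,0,11.5,0,0]'; python3 -c "from h import *; rel()"
python3 -m jog '[-37,0,0,0,0, -42,0,-20,0,0, -42,4,-50,0,0, -42,4,-76,0,0, -42,4,-76,0,0]'; python3 -m jog '[0,0,0,0,0, 0,0,0,0,0, 0,0,0,0,0, 0,0,0,0,0, 0,0,0,0,0]' ; python3 -c "
from h import *; rel(); im,c=snap('wrist','w3')
m=mask(im,*ORANGE)
for k in big(m,4): print(cv2.boundingRect(k),cv2.contourArea(k))"
```

```text
time_s: 5.3
eef_pos: [0.5689, -0.0479, 0.1283]
eef_rot: [0.7, 0.105, 0.699, -0.105]
wrist_force: [0.8, -0.2, 0.7]
opening: 0.003
time_s: 5.8
eef_pos: [0.5873, -0.0535, 0.1192]
eef_rot: [0.699, 0.105, 0.699, -0.105]
wrist_force: [0.4, 0.7, 0.6]
opening: -0.001
t 5.8 out 5.5 y 12.8 z 119.2 toolz deg -17.12 F out,y,z [0.8 0.2 0.6] open -0.0008838101440362286
time_s: 6.3
eef_pos: [0.5979, -0.0569, 0.1067]
eef_rot: [0.699, 0.105, 0.7, -0.105]
wrist_force: [0.3, 0.2, 0.4]
opening: -0.002
t 6.3 out 5.4 y 23.8 z 106.7 toolz deg -17.13 F out,y,z [0.3 0.3 0.4] open -0.0019140975536627205
time_s: 6.8
eef_pos: [0.5237, -0.0293, 0.1489]
eef_rot: [0.698, 0.105, 0.7, -0.105]
wrist_force: [0.3, 0.4, -0.9]
opening: 0.003
time_s: 7.3
eef_pos: [0.5268, -0.0308, 0.1491]
eef_rot: [0.699, 0.105, 0.699, -0.105]
wrist_force: [-0.8, -0.2, -0.2]
opening: -0.006
t 7.3 out 9.4 y -51.7 z 149.1 toolz deg -17.14 F out,y,z [-0.4 -0.7 -0.2] open -0.005588716736954661
(256, 305, 25, 33) 484.5
(367, 317, 20, 20) 227.0
(309, 273, 17, 16) 123.5
(320, 375, 6, 21) 93.0
```

```bash
python3 -m jog '[20,0,10,0,0, 24,0,16,0,0, 24,0,28,0,0, 22,0,36,0,0, 22,0,44,0,0]' 
python3 -m jog '[1,0,4,0,0, 2,0,8,0,0, 3.5,0,12.5,0,0, 5,0,16.5,0,0, 8,0,20.5,0,0]'
python3 -m jog '[3,0,3,0,0, 6.5,0,6.5,0,0, 10,0,10,0,0, 12,0,11.5,0,0, 12,0,11.5,0,0]'; python3 -c "from h import *; rel()"
python3 -m jog '[-37,0,0,0,0, -42,0,-20,0,0, -42,3,-50,0,0, -42,3,-76,0,0, -42,3,-76,0,0]'; python3 -m jog '[0,0,0,0,0, 0,0,0,0,0, 0,0,0,0,0, 0,0,0,0,0, 0,0,0,0,0]' ; python3 -c "
from h import *; rel(); im,c=snap('wrist','w4')
m=mask(im,*ORANGE)
for k in big(m,4): print(cv2.boundingRect(k),cv2.contourArea(k))
k=cv2.boundingRect(big(m,4)[2]); line(c,k[0]+k[2]/2,k[1])"
```

```text
time_s: 7.85
eef_pos: [0.57, -0.044, 0.1283]
eef_rot: [0.7, 0.105, 0.699, -0.105]
wrist_force: [0.1, -0.7, 0.5]
opening: 0.002
time_s: 8.35
eef_pos: [0.5885, -0.0496, 0.1192]
eef_rot: [0.699, 0.105, 0.699, -0.105]
wrist_force: [-0.2, -0.5, 0.4]
opening: 0.004
time_s: 8.85
eef_pos: [0.599, -0.0531, 0.1067]
eef_rot: [0.699, 0.105, 0.699, -0.105]
wrist_force: [-0.4, 0.3, 0.5]
opening: 0.001
t 8.85 out 9.4 y 23.8 z 106.7 toolz deg -17.14 F out,y,z [ 0.1 -0.5  0.5] open 0.0006642405287375755
time_s: 9.35
eef_pos: [0.5246, -0.0265, 0.1489]
eef_rot: [0.698, 0.105, 0.7, -0.105]
wrist_force: [0.3, 0.4, 0.3]
opening: 0.001
time_s: 9.85
eef_pos: [0.5277, -0.028, 0.1491]
eef_rot: [0.699, 0.105, 0.699, -0.105]
wrist_force: [-0.2, 0.7, 0.3]
opening: -0.001
t 9.85 out 12.4 y -51.7 z 149.1 toolz deg -17.14 F out,y,z [ 0.6 -0.4  0.3] open -0.0011687065967452162
(257, 304, 24, 34) 461.0
(367, 316, 21, 22) 262.0
(310, 272, 17, 10) 133.0
(320, 375, 8, 21) 121.0
z 60 out 8.8 q -31.0 r 46.8 ang -138
z 70 out 9.0 q -34.7 r 42.8 ang -126
z 80 out 9.2 q -38.4 r 41.2 ang -111
z 90 out 9.4 q -42.0 r 42.3 ang -97
z 100 out 9.7 q -45.7 r 46.0 ang -84
z 110 out 9.9 q -49.3 r 51.6 ang -73
z 120 out 10.1 q -53.0 r 58.6 ang -65
z 130 out 10.3 q -56.7 r 66.6 ang -58
z 140 out 10.5 q -60.3 r 75.3 ang -53
```

```bash
python3 -m jog '[20,0,10,0,0, 24,0,16,0,0, 24,0,28,0,0, 22,0,36,0,0, 22,0,44,0,0]' 
python3 -m jog '[1,0,4,0,0, 2,0,8,0,0, 3.5,0,12.5,0,0, 5,0,16.5,0,0, 8,0,20.5,0,0]'
python3 -m jog '[2,0,2,0,0, 4,0,4,0,0, 4,0,4,0,0, -20,0,-2,0,0, -45,0,-10,0,0]'
python3 -m jog '[-20,0,-20,0,0, -20,0,-50,0,0, -20,0,-60,0,0, -20,0,-60,0,0, -20,0,-60,0,0]'; python3 -m jog '[0,0,0,0,0, 0,0,0,0,0, 0,0,0,0,0, 0,0,0,0,0, 0,0,0,0,0]' ; python3 -c "
from h import *; rel(); im,c=snap('wrist','w5')
v=cv2.resize(np.ascontiguousarray(im[180:380,220:440]),(660,600),interpolation=cv2.INTER_CUBIC); cv2.imwrite('pics/crop4.png',v[:,:,::-1])"
```

```text
time_s: 10.4
eef_pos: [0.5709, -0.0412, 0.1283]
eef_rot: [0.7, 0.105, 0.699, -0.105]
wrist_force: [-0.7, 0.2, 1.0]
opening: -0.002
time_s: 10.9
eef_pos: [0.5894, -0.0468, 0.1193]
eef_rot: [0.699, 0.105, 0.699, -0.105]
wrist_force: [-0.1, 0.2, 0.3]
opening: -0.002
time_s: 11.4
eef_pos: [0.5785, -0.0437, 0.1637]
eef_rot: [0.698, 0.105, 0.7, -0.105]
wrist_force: [0.1, -0.6, -0.0]
opening: -0.001
time_s: 11.9
eef_pos: [0.5227, -0.0264, 0.1842]
eef_rot: [0.699, 0.105, 0.699, -0.105]
wrist_force: [1.1, -1.0, -0.5]
opening: -0.0
time_s: 12.4
eef_pos: [0.5222, -0.0262, 0.1841]
eef_rot: [0.699, 0.105, 0.699, -0.105]
wrist_force: [-0.2, 0.0, 0.0]
opening: -0.0
t 12.4 out 12.5 y -57.5 z 184.1 toolz deg -17.13 F out,y,z [-0.  -0.1  0. ] open -2.60285100388766e-05
```

View pics/crop4.png

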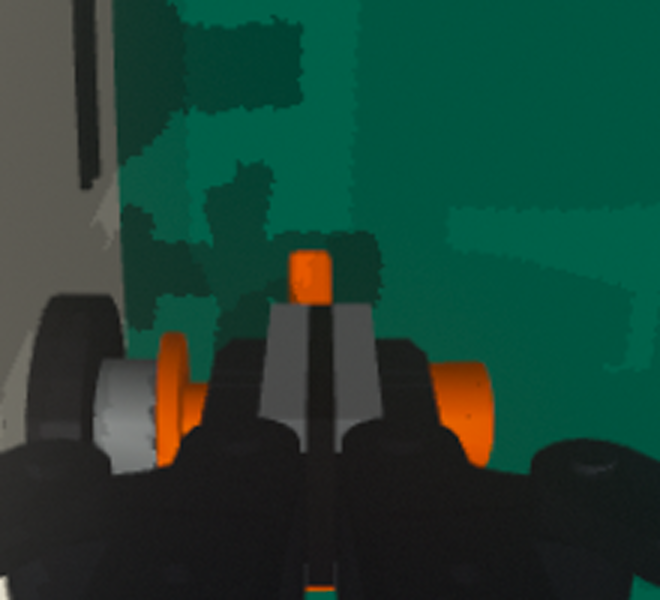

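The crop shows the grey shank about 13 mm out of the boss. The knob's end is at full-picture (384,318), with edges at rows 300 and 335.

```bash
python3 - <<'E'
from h import *
im,c=load('w5'); 
for n,u,v in (('end',384.3,318),('edge-',372,301),('edge+',377,335),('flange',275,305)):
    p=onz(c,u,v,.095,True)[:2]-A; print(n,p@O*1e3,p@Y*1e3)
line(c,220+310/3,180+250/3)
E
```

```text
end 54.851154974698915 -1.9307901265689735
edge- 45.46562164194588 -15.332495790503675
edge+ 50.41190646944803 11.82106470412387
flange -21.47468145847543 -12.194962661761986
z 60 out 11.8 q -31.0 r 46.7 ang -138
z 70 out 11.9 q -34.4 r 42.5 ang -126
z 80 out 11.9 q -37.8 r 40.6 ang -112
z 90 out 12.0 q -41.2 r 41.5 ang -97
z 100 out 12.1 q -44.6 r 44.8 ang -84
z 110 out 12.2 q -48.0 r 50.2 ang -73
z 120 out 12.3 q -51.3 r 57.1 ang -64
z 130 out 12.3 q -54.7 r 65.0 ang -57
z 140 out 12.4 q -58.1 r 73.5 ang -52
```

```bash
python3 -m jog '[0,6,12,8,70, 0,12,24,16,70, 0,18,36,24,70, 0,24,48,32,70, 0,27,56,40,70]'
python3 -m jog '[0,0,0,8,70, 0,0,0,16,70, 0,0,0,24,70, 0,0,0,32,70, 0,0,0,40,70]'
python3 -m jog '[0,0,0,8,70, 0,0,0,10,70, 0,0,0,10,70, 0,0,0,10,70, 0,0,0,10,70]'; python3 -c "
from h import *; rel(); im,c=snap('wrist','w6'); cv2.imwrite('pics/crop5.png',im[:,:,::-1])"
```

```text
time_s: 12.95
eef_pos: [0.5844, -0.0166, 0.1843]
eef_rot: [0.62, 0.34, 0.62, -0.34]
wrist_force: [-0.6, -0.2, 0.1]
opening: 0.701
time_s: 13.45
eef_pos: [0.5836, -0.0168, 0.1842]
eef_rot: [-0.466, -0.531, -0.466, 0.531]
wrist_force: [-0.5, -0.4, 0.4]
opening: 0.695
time_s: 13.95
eef_pos: [0.5836, -0.0168, 0.1842]
eef_rot: [-0.42, -0.569, -0.42, 0.569]
wrist_force: [-0.1, -0.3, 0.5]
opening: 0.702
t 13.95 out 39.5 y -1.5 z 184.2 toolz deg -107.08 F out,y,z [-0.3  0.   0.5] open 0.7017325009751869
```

View pics/crop5.png

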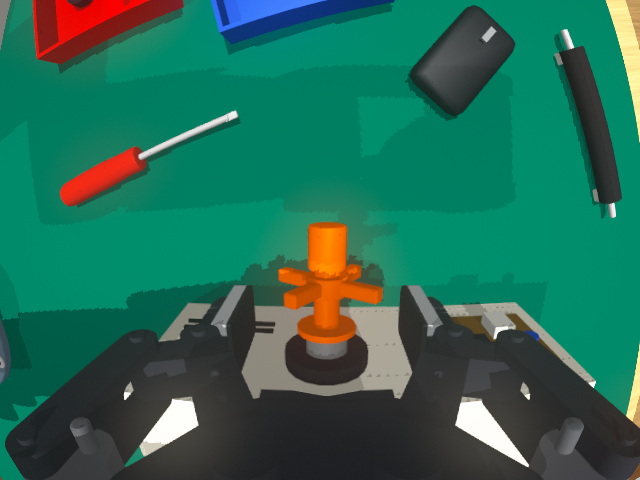

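Centred: knob columns 309–346, finger pads symmetric about 327, arms in an X, shank grey at (327,347).

```bash
python3 - <<'E'
from h import *
im,c=load('w6')
for u,v,z in ((327,224,.108),(327,272,.108),(327.5,250,.095)):
    p=onz(c,u,v,z,True)[:2]-A; print(p@O*1e3,p@Y*1e3)
# height by two views: knob end centre from w5 and w6
c5=load('w5')[1]; p,e=tri(ray(c5,384.3,318,True),ray(c,327.5,227,True)); print(p,e,(p[:2]-A)@O,(p[:2]-A)@Y)
E
python3 -m jog '[30,0,0,0,70, 60,0,0,0,70, 85,0,0,0,70, 85,0,0,0,70, 85,0,0,0,70]'; python3 -c "from h import *; rel()"
```

```text
57.18862907155039 0.10659714801204313
26.37237668642692 0.1599676521338596
36.91779082501744 0.5116784202221658
[ 0.58872628 -0.00356414  0.09471165] 0.003427028926770219 0.05363917852370925 -0.0005710419417663125
time_s: 14.5
eef_pos: [0.5836, -0.0168, 0.0995]
eef_rot: [-0.42, -0.569, -0.42, 0.569]
wrist_force: [-0.9, -0.3, 0.6]
opening: 0.699
t 14.5 out 39.5 y -1.5 z 99.5 toolz deg -107.11 F out,y,z [-0.6 -0.8  0.6] open 0.6985030150447624
```

```bash
python3 -m jog '[15,1,-1,0,70, 26,1,-1,0,70, 26,1,-1,0,70, 26,1,-1,0,30, 26,1,-1,0,10]'; python3 -m jog '[0,0,0,0,0, 0,0,0,0,0, 0,0,0,0,0, 0,0,0,0,0, 0,0,0,0,0]';python3 -c "from h import *; rel()"
python3 -m jog '[0,0,-1,0,0, 0,0,-2,0,0, 0,0,-3,0,0, 0,0,-4,0,0, 0,0,-5,0,0]';python3 -c "from h import *; rel()"
```

```text
time_s: 15.0
eef_pos: [0.5852, -0.0162, 0.0737]
eef_rot: [0.42, 0.569, 0.42, -0.569]
wrist_force: [-0.2, -0.1, -0.5]
opening: 0.372
time_s: 15.5
eef_pos: [0.5851, -0.0162, 0.0736]
eef_rot: [0.42, 0.569, 0.42, -0.569]
wrist_force: [-1.0, 0.4, 3.1]
opening: 0.284
t 15.5 out 40.5 y -0.3 z 73.6 toolz deg -107.13 F out,y,z [ 0.1 -1.1  3.1] open 0.2844665172627032
time_s: 16.0
eef_pos: [0.586, -0.0119, 0.073]
eef_rot: [-0.42, -0.569, -0.42, 0.569]
wrist_force: [-0.5, -1.2, 0.2]
opening: 0.285
t 16.0 out 44.8 y -0.7 z 73.0 toolz deg -107.16 F out,y,z [-1.3 -0.1  0.2] open 0.2846887448590706
```

```bash
python3 -m jog '[0,0,-4,0,0, 0,0,-8,0,0, 0,0,-12,0,0, 0,0,-16,0,0, 0,0,-20,0,0]';python3 -c "from h import *; rel()"
python3 -m jog '[0,0,-6,0,0, 0,0,-12,0,0, 0,0,-18,0,0, 0,0,-24,0,0, 0,0,-30,0,0]';python3 -c "
from h import *; rel(); im,c=snap('wrist','w7')
v=im[180:480,120:540];cv2.imwrite('pics/crop6.png',v[:,:,::-1])"
```

```text
time_s: 16.5
eef_pos: [0.5923, 0.0084, 0.0731]
eef_rot: [0.42, 0.569, 0.42, -0.569]
wrist_force: [0.7, -0.0, -1.5]
opening: 0.283
t 16.5 out 66.1 y -0.7 z 73.1 toolz deg -107.11 F out,y,z [ 0.2  0.7 -1.5] open 0.2832758830278048
time_s: 17.0
eef_pos: [0.6012, 0.0369, 0.0733]
eef_rot: [0.42, 0.569, 0.42, -0.569]
wrist_force: [0.1, -0.3, -1.3]
opening: 0.285
t 17.0 out 96.0 y -0.5 z 73.3 toolz deg -107.12 F out,y,z [-0.2  0.1 -1.3] open 0.2849717112120427
```

View pics/crop6.png

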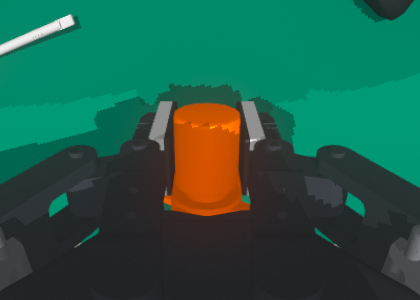

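```bash
python3 -m jog '[-15,0,-5,0,0, -35,0,-10,0,0, -55,0,-15,0,0, -70,-3,-30,0,0, -70,-8,-50,0,0]'
python3 -m jog '[0,-7,-30,0,0, 0,-15,-60,0,0, 0,-22,-90,0,0, 0,-29,-120,0,0, 0,-36,-150,0,0]'
python3 -m jog '[0,-6,-30,-3,0, 0,-9,-50,-7,0, 0,-9,-55,-12,0, 0,-9,-55,-17,0, 0,-9,-55,-17,0]'
python3 -c "
from h import *; rel(); im,c=snap('scene','s2');T,_=snap('top','t2')
v=np.hstack([cv2.resize(np.ascontiguousarray(x),(400,400)) for x in (T[90:250,140:300],im[130:290,320:480])]);cv2.imwrite('pics/crop7.png',v[:,:,::-1])"
```

```text
time_s: 17.55
eef_pos: [0.6105, 0.0869, 0.1474]
eef_rot: [0.421, 0.571, 0.418, -0.568]
wrist_force: [0.6, -0.0, -1.1]
opening: 0.278
time_s: 18.05
eef_pos: [0.6177, 0.2427, 0.1441]
eef_rot: [0.42, 0.569, 0.42, -0.569]
wrist_force: [-0.2, -0.2, -1.3]
opening: 0.281
time_s: 18.55
eef_pos: [0.6251, 0.297, 0.1438]
eef_rot: [0.5, 0.5, 0.5, -0.5]
wrist_force: [0.6, 0.1, -1.6]
opening: 0.283
t 18.55 out 351.6 y -54.2 z 143.8 toolz deg -90.03 F out,y,z [ 0.3  0.6 -1.6] open 0.2830633315540869
```

View pics/crop7.png

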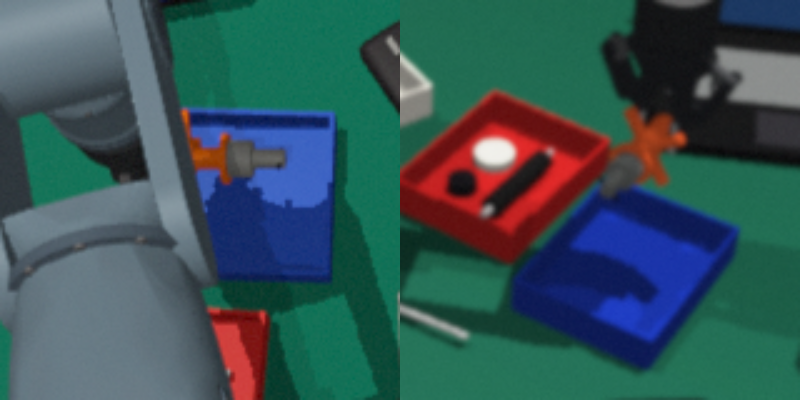

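The plug is held level in an X pose over the blue tray (tip at top-crop 285,158), and the tray hasn't moved. Lowering next.

```bash
python3 -c "
from h import *; _,c=load('t2'); print('tip',onz(c,254,153,.165))"
python3 -m jog '[25,0,0,0,0, 50,0,0,0,0, 75,0,0,0,0, 95,0,0,0,0, 105,0,0,0,0]';python3 -c "from h import *; rel()"
python3 -m jog '[3,0,0,0,0, 6,0,0,0,0, 9,0,0,0,0, 12,0,0,0,0, 15,0,0,0,0]';python3 -c "from h import *; rel()"
```

```text
tip [0.62354257 0.18565538 0.165     ]
time_s: 19.15
eef_pos: [0.6241, 0.2952, 0.0361]
eef_rot: [-0.498, -0.5, -0.499, 0.502]
wrist_force: [-0.5, 0.5, -1.5]
opening: 0.281
t 19.15 out 349.6 y -54.6 z 36.1 toolz deg -90.26 F out,y,z [ 0.3 -0.6 -1.5] open 0.2813096467952928
time_s: 19.65
eef_pos: [0.626, 0.2959, 0.0239]
eef_rot: [0.5, 0.501, 0.499, -0.5]
wrist_force: [-0.5, 0.4, -1.7]
opening: 0.285
t 19.65 out 350.8 y -53.0 z 23.9 toolz deg -90.13 F out,y,z [ 0.2 -0.6 -1.7] open 0.28452169334787186
```

```bash
python3 -m jog '[1,0,0,0,0, 2,0,0,0,0, 3,0,0,0,0, 4,0,0,0,0, 4,0,0,0,0]';python3 -c "from h import *; rel()"
python3 -m jog '[1,0,0,0,0, 2,0,0,0,0, 2,0,0,0,0, 2,0,0,0,0, 2,0,0,0,0]';python3 -c "from h import *; rel()"
```

```text
time_s: 20.15
eef_pos: [0.626, 0.2966, 0.0212]
eef_rot: [0.5, 0.501, 0.499, -0.5]
wrist_force: [-4.2, 1.2, 10.0]
opening: 0.288
t 20.15 out 351.5 y -53.2 z 21.2 toolz deg -90.11 F out,y,z [-0.1 -4.3 10. ] open 0.28750247829358166
time_s: 20.65
eef_pos: [0.6261, 0.2971, 0.0205]
eef_rot: [0.5, 0.501, 0.5, -0.5]
wrist_force: [-7.5, 1.1, 15.6]
opening: 0.281
t 20.65 out 352.0 y -53.3 z 20.5 toolz deg -90.10 F out,y,z [-1.2 -7.5 15.6] open 0.2813305517499886
```

```bash
python3 -m jog '[-1,0,0,0,0, -2,0,0,0,0, -2.5,0,0,0,10, -2.5,0,0,0,20, -2.5,0,0,0,26]';python3 -c "from h import *; rel()"
python3 -m jog '[0,0,0,0,27, 0,0,0,0,28, 0,0,0,0,29, 0,0,0,0,30, 0,0,0,0,31]';python3 -c "from h import *; rel()"
python3 -m jog '[0,0,0,0,32, 0,0,0,0,33, 0,0,0,0,34, 0,0,0,0,36, 0,0,0,0,40]';python3 -c "
from h import *; rel()"
python3 -m jog '[0,0,0,0,45, 0,0,0,0,55, 0,0,0,0,65, 0,0,0,0,70, 0,0,0,0,70]';python3 -c "
from h import *; rel(); im,c=snap('wrist','w8')
cv2.imwrite('pics/crop8.png',im[100:480,:,::-1])"
```

```text
time_s: 21.15
eef_pos: [0.6259, 0.2964, 0.0214]
eef_rot: [0.5, 0.501, 0.499, -0.5]
wrist_force: [-3.9, 1.5, 7.9]
opening: 0.283
t 21.15 out 351.3 y -53.2 z 21.4 toolz deg -90.12 F out,y,z [ 0.2 -4.2  7.9] open 0.2832613415772963
time_s: 21.65
eef_pos: [0.6256, 0.2958, 0.0202]
eef_rot: [0.5, 0.501, 0.499, -0.5]
wrist_force: [-2.3, 1.0, 0.4]
opening: 0.309
t 21.65 out 350.7 y -53.3 z 20.2 toolz deg -90.12 F out,y,z [ 0.3 -2.5  0.4] open 0.3085722593708478
time_s: 22.15
eef_pos: [0.6256, 0.2956, 0.0197]
eef_rot: [-0.499, -0.501, -0.499, 0.501]
wrist_force: [0.6, 0.1, -0.4]
opening: 0.406
t 22.15 out 350.4 y -53.3 z 19.7 toolz deg -90.13 F out,y,z [ 0.3  0.5 -0.4] open 0.4063058228132912
time_s: 22.65
eef_pos: [0.6255, 0.2957, 0.0198]
eef_rot: [-0.499, -0.501, -0.499, 0.501]
wrist_force: [0.2, -0.2, -0.3]
opening: 0.704
t 22.65 out 350.5 y -53.4 z 19.8 toolz deg -90.13 F out,y,z [-0.1  0.2 -0.3] open 0.7036120094525188
```

View pics/crop8.png

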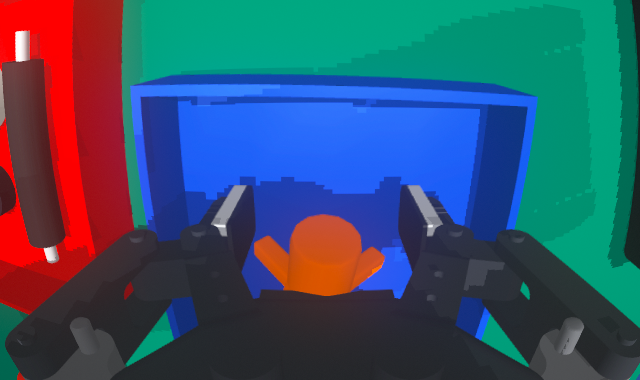

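The plug lies free between the open fingers, inside the blue tray. Now I withdraw straight up, move away and check.

```bash
python3 -m jog '[-15,0,0,0,70, -35,0,0,0,70, -65,0,0,0,70, -105,0,0,0,70, -150,0,0,0,70]'
python3 -m jog '[-20,-40,0,0,70, -40,-80,0,0,70, -40,-120,0,0,70, -40,-160,0,0,70, -40,-200,0,0,70]'
python3 -m jog '[0,-40,0,0,70, 0,-80,0,0,70, 0,-80,0,0,70, 0,-80,0,0,70, 0,-80,0,0,70]'
python3 -c "
from h import *; rel(); S,c=snap('scene','s3');T,_=snap('top','t3'); T0,_=load('top0')
v=np.hstack([cv2.resize(np.ascontiguousarray(x),(400,400)) for x in (T[90:290,140:340],S[130:330,270:470])]);cv2.imwrite('pics/crop9.png',v[:,:,::-1])
d=cv2.absdiff(T,T0).max(2); d[:,:]=(d>60)*255
for k in big(cv2.morphologyEx(d,cv2.MORPH_OPEN,np.ones((3,3))),8): print(cv2.boundingRect(k),cv2.contourArea(k))"
```

```text
time_s: 23.2
eef_pos: [0.6248, 0.2955, 0.1712]
eef_rot: [-0.499, -0.5, -0.5, 0.501]
wrist_force: [0.3, -0.6, -0.8]
opening: 0.701
time_s: 23.7
eef_pos: [0.4242, 0.2961, 0.2113]
eef_rot: [0.5, 0.501, 0.499, -0.5]
wrist_force: [-0.5, 0.8, 0.2]
opening: 0.701
time_s: 24.2
eef_pos: [0.3468, 0.2965, 0.2109]
eef_rot: [0.5, 0.501, 0.499, -0.5]
wrist_force: [0.6, 0.2, -1.0]
opening: 0.701
t 24.2 out 269.3 y -320.1 z 210.9 toolz deg -90.14 F out,y,z [ 0.3  0.5 -1. ] open 0.7006963373601159
(88, 272, 161, 208) 8725.0
(103, 236, 94, 83) 4733.0
(0, 396, 85, 84) 3543.0
(164, 305, 68, 97) 2622.0
(0, 355, 52, 39) 1575.5
(210, 153, 56, 35) 825.0
(350, 168, 39, 35) 526.0
(150, 357, 25, 19) 199.0
```

View pics/crop9.png

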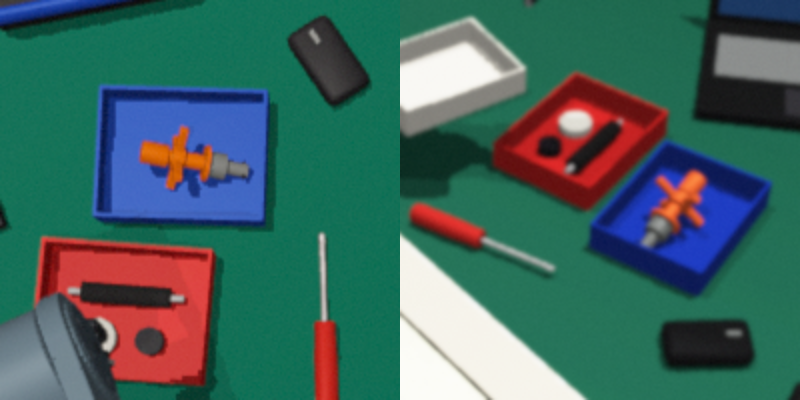

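The plug lies flat inside the blue tray. Before-and-after differences are only the plug's old and new places and the arm with its shadows; the trays, screwdriver and mouse haven't moved.

```bash
python3 -c "
from h import *; print(hand_in())"
```

```text
the job is handed in; nothing more can be done
None
```

The plug is unscrewed, drawn out and lying in the blue tray, and the job was handed in at about 24 s of the 69 s allowed.

- **Unscrewing:** I turned it anticlockwise by about 310° in four fingertip strokes.
- **Drawing out:** I gripped the knob from above and pulled the plug straight out, with about 1 N of force.
- **Laying down:** I lowered it until its arms touched the tray floor, with the force peaking at about 16 N. I then eased off and opened the jaws slowly. One arm touched first, so the plug rolled and settled a few millimetres on release.

**Last checks:** the top and scene pictures show the plug flat inside the blue tray, and the gripper clear. Comparing top pictures from before and after shows changes only at the plug's old and new places and where the arm and its shadows are. The trays, screwdriver and mouse look unmoved.

**Disagreement between readings:** the knob's end put the turn at about 312°, while the arm's outward travel put it at about 296°. The free pull showed the thread had let go.

I viewed 11 pictures, one over the budget of 10.

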